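# Tidy the hallway ledge into its trays

### The job

Sort the loose things on the ledge into the wooden trays: the comb in the long narrow tray, both yellow gate remotes in the square tray, and both carabiners in the round dish. Each must end lying flat on the bottom of its tray, the same side up as it lies now, with nothing propped on a rim or on another thing. Leave the tiffin carrier and the glass jar standing where they are.

Things in the scene. Friction and masses are not known exactly. Their poses are not given: they have to be found in the camera images.
- comb: Dark wooden comb lying flat: 120 (x) x 32 (y) x 8 (z) mm, about 35 g, spine along its +y edge, teeth pointing to -y; it can be gripped across its 32 mm width at the middle (teeth are rigid). Origin: centre of the underside; x along its length, z up.
- remote_a: Yellow plastic gate remote with one round black rubber button (centred 10 mm toward +x of the middle), lying button up: 64 (x) x 38 (y) x 14 (z) mm, rounded edges, about 45 g. Origin: centre of the underside; x along its length, y across its width (grip across the 38 mm), z up. One of two identical remotes.
- remote_b: Yellow plastic gate remote with one round black rubber button (centred 10 mm toward +x of the middle), lying button up: 64 (x) x 38 (y) x 14 (z) mm, rounded edges, about 45 g. Origin: centre of the underside; x along its length, y across its width (grip across the 38 mm), z up. One of two identical remotes.
- carabiner_a: Aluminium carabiner, an oval ring of 10 mm round bar lying flat: 76 mm long (x), 42 mm wide (y) over the outside, 10 mm thick (z), open in the middle, with straight parallel long sides 40 mm long; about 45 g. Origin: centre of the oval at the height of its underside; x along its length, y across its width (grip across the 42 mm), z up. One of two identical carabiners.
- carabiner_b: Aluminium carabiner, an oval ring of 10 mm round bar lying flat: 76 mm long (x), 42 mm wide (y) over the outside, 10 mm thick (z), open in the middle, with straight parallel long sides 40 mm long; about 45 g. Origin: centre of the oval at the height of its underside; x along its length, y across its width (grip across the 42 mm), z up. One of two identical carabiners.
- long_tray: Long narrow light-wood tray, fixed to the ledge: outside 154 (x) x 94 (y) x 14 (z) mm, walls 5 mm thick, inside 144 x 84 mm, inner floor 5 mm above its origin. Origin: centre of the underside, on the ledge; x along its length, z up. Its floor lies 5 mm above the ledge, its rim 14 mm.
- square_tray: Square light-wood tray, fixed to the ledge: outside 170 x 170 x 14 mm, walls 5 mm thick, inside 160 x 160 mm, inner floor 5 mm above its origin. Origin: centre of the underside, on the ledge; x and y along its sides, z up. Both remotes fit side by side.
- round_dish: Round flat-bottomed light-wood dish, fixed to the ledge: 170 mm outside diameter at the rim, 14 mm high, walls 4 mm thick and nearly upright, inside diameter at the floor about 158 mm, inner floor 5 mm above its origin. Origin: centre of the underside, on the ledge; z up. Both carabiners fit side by side.
- tiffin: Bystander: closed three-tier stainless tiffin carrier standing loose on the ledge, 110 mm diameter (126 mm over the side clips, along y), 189 mm high with its carrying handle, about 0.9 kg. Origin: centre of the underside, z up. To be left alone.
- jar: Bystander: squat glass jar with screwed-on steel lid standing loose on the ledge, 84 mm diameter, 68 mm high, about 0.35 kg. Origin: centre of the underside, z up. To be left alone.
Not all that is in view belongs to the job. What is shaped like the carabiner_b but blue is not meant.

How it is judged:
At the end, for the whole second after the job is handed in: Comb on the floor of the long tray (within 15 mm of centre along, 30 mm across), remotes on that of the square tray (65 mm each way), carabiners on that of the round dish (62 mm); undersides within 3 to 4 mm of the floor, tilt under 0.12 rad, at rest; tiffin and jar moved under 20 mm (x of comb in the frame of long_tray between -0.015 and 0.015 m and y of comb in the frame of long_tray between -0.03 and 0.03 m and z of comb in the frame of long_tray below 0.008 m and angle between each of comb, remote_a, remote_b, carabiner_a, carabiner_b's own z axis and vertical below 0.12 rad and linear speed of each of comb, remote_a, remote_b, carabiner_a, carabiner_b below 0.02 m/s and angular speed of each of comb, remote_a, remote_b, carabiner_a, carabiner_b below 0.2 rad/s and x of remote_a in the frame of square_tray between -0.065 and 0.065 m and y of remote_a in the frame of square_tray between -0.065 and 0.065 m and z of each of remote_a, remote_b in the frame of square_tray below 0.008 m and x of remote_b in the frame of square_tray between -0.065 and 0.065 m and y of remote_b in the frame of square_tray between -0.065 and 0.065 m and horizontal distance between each of carabiner_a, carabiner_b and round_dish below 0.062 m and z of each of carabiner_a, carabiner_b in the frame of round_dish below 0.009 m and distance of each of tiffin, jar from where it was at the start of the episode below 0.02 m); the robot touches nothing.
It fails at once if the tiffin carrier is shoved more than 20 mm or tipped (distance of tiffin from where it was at the start of the episode above 0.02 m or angle between tiffin's own z axis and vertical above 0.2 rad).
It fails at once if the jar is shoved more than 20 mm or tipped (distance of jar from where it was at the start of the episode above 0.02 m or angle between jar's own z axis and vertical above 0.2 rad).
It also fails if it takes over 128 s, if anything falls off the work surface, if the arm or the gripper's body presses on something with over 40 N, if the wrist force passes 120 N, or if a joint passes its speed limit or range.

### The arm

A 7-joint arm with a two-finger parallel gripper is mounted at the origin on the work surface. World frame = base frame: x ahead of the robot, y to its left, z up, the work surface at z = 0. Lengths are in m, angles in rad, forces in N, time in s.
With the tool pointing down it reaches from about 0.425 to 0.925 m from the base axis. Payload 6.8 kg.
Tool frame: the origin (TCP) lies at the very end of the fingers, on their centre line; the grasp point (between the pads) lies 19 mm behind it; z points along the fingers, x is the direction in which the jaws open and shut, and the axes are right-handed (so a half turn about z gives the same grasp; the last joint's range is limited). The gripper opens to 85 mm and grips with 20 to 120 N. Pads are 22 mm wide; open, the fingers measure 114 mm over their backs; the gripper's body (76 mm by 85 mm) begins 54 mm behind the grasp point. The pads swing forward as they close: fully open they stand 13 mm farther back than shut.
Start: joints at [-0.108, 0.477, 0.022, 1.555, -0.011, 1.109, -0.083], TCP at [0.675, 0, 0.231] pointing down, gripper open.
Joint ranges: [-2.96, 2.96], [-0.34, 2.1], [-1.41, 1.46], [0.24, 2.44], [-1.37, 4.51], [0.17, 1.92], [-2.96, 2.96]. Speed limits (rad/s): [2.39, 2.39, 3.14, 3.14, 3.14, 3.14, 3.14].

### API

Orientations are given as a rotation vector (axis times angle).
In Python, from bench import get_obs, imaging, hand_in gives the robot as it stands.
- The arm moves only by the tool send_rows, never from a script. Its argument "motion" is a list of rows, each an object with "dp": the shift along the world's x, y, z in m, a list of three; "rot": the turn, a rotation vector about the world's x, y, z in rad, a list of three; "grip": the finger opening in m, from 0 to 0.0854. In form: [{"dp": [dx, dy, dz], "rot": [ax, ay, az], "grip": grip}, ...]. A call has 1 to 20 rows; each row shifts and turns the pose as measured when the row begins; what a row does not reach is not made up. A row lasts 1/8 s, in which the tool goes at most 62.5 mm and 10.7 degrees, less where a joint would pass 70% of its speed; a pose out of reach is approached as far as the arm can. A call is refused whole if a number of a shift passes 0.0625 or a number of a turn 0.188, either way. A call with a gripper value outside its range is refused whole. The fingers move at their own pace and stop on an object; "grip_force" is the grip in N (left out, the last holds). Time passes only in rows, so rows that do not move let the fingers close. It gives the time, the measured TCP pose, the force and the opening at its end, in the units of the state.
- get_obs(): the state, without advancing time (a new reading comes with each control period).
- imaging.grab_frame(name): name is "scene" or "side" or "wrist"; returns a dict with "img" (480x640x3 uint8, red, green, blue), "fx", "fy", "cx", "cy" (pixels), "R" (3x3) and "t" (3): a world point X has camera coordinates R X + t. Camera axes: x right, y down, z forward; pixel columns grow to the right and rows downward; lengths in m; the calibration is good to about 2 mm. A picture is of the moment at which its call begins. There is no depth.
- hand_in(): hands the job in, once; it reports no verdict.
The state is a dict: "clock": time; "joints": joint angles; "qvel": joint speeds; "tau": joint torques, N m; "tcp_pos": TCP position; "orientation": TCP orientation; "contact_force": force on the tool from outside, world axes, zero at the start; "moment": the same for the moment, N m; "grip_width": finger opening in m.
Only numpy, scipy, OpenCV 4.12 (cv2) and the standard library are available. Lean on these libraries where they do the work, as an engineer would, in place of code of your own. Each camera call takes 0.05 s, during which the arm holds its last target. There are 200 camera calls.

## Working session

There is one attempt and no reset: what is moved stays moved. The work goes in short steps, Python scripts to look and compute and a tool call to move; the robot and the scene stay as the last step left them, time stands still between calls to the robot, and variables do not carry over. Pictures are saved under pics/ and viewed, about 12 in all and at most 16, crops included, and the job is handed in when it is done.

Besides the shell and the picture viewer there is one more tool, called after "Request:" as a command line: name --argument value ..., lists and objects as JSON in quotes. send_rows: Moves the arm, as the interface text tells. Its arguments: {"type":"object","properties":{"motion":{"type":"array","items":{"type":"object","properties":{"dp":{"type":"array","items":{"type":"number"}},"rot":{"type":"array","items":{"type":"number"}},"grip":{"type":"number"}}}},"grip_force":{"type":"number"}},"required":["motion"]}

```bash
mkdir -p pics; cat > h.py <<'E'
import numpy as np, cv2
from bench import get_obs, imaging, hand_in
def grab(n,save=None):
    f=imaging.grab_frame(n)
    for k in("R","t"): f[k]=np.array(f[k])
    if save:
        cv2.imwrite(f"pics/{save}.png",cv2.cvtColor(f["img"],cv2.COLOR_RGB2BGR)); np.save(f"pics/{save}.npy",f,allow_pickle=True)
    return f
def load(s): return np.load(f"pics/{s}.npy",allow_pickle=True).item()
def ray(f,u,v):
    d=f["R"].T@np.array([(u-f["cx"])/f["fx"],(v-f["cy"])/f["fy"],1]); return -f["R"].T@f["t"],d
def onz(f,u,v,z):
    c,d=ray(f,u,v); return c+d*(z-c[2])/d[2]
def tri(l):
    A=np.zeros((3,3));b=np.zeros(3)
    for f,u,v in l:
        c,d=ray(f,u,v);d=d/np.linalg.norm(d);P=np.eye(3)-np.outer(d,d);A+=P;b+=P@c
    return np.linalg.solve(A,b)
def proj(f,X):
    p=f["R"]@np.array(X)+f["t"]; return np.array([f["fx"]*p[0]/p[2]+f["cx"],f["fy"]*p[1]/p[2]+f["cy"]])
E
python3 - <<'E'
from h import *
o=get_obs();print({k:np.round(v,3) for k,v in o.items()})
for n in("scene","side","wrist"):
    f=grab(n,n+"0");print(n,f["fx"],(-f["R"].T@f["t"]).round(3),f["R"].round(2).tolist())
E
```

```text
{'clock': np.float64(0.0), 'joints': array([-0.108,  0.478,  0.022,  1.556, -0.012,  1.109, -0.083]), 'qvel': array([-0.001,  0.001,  0.001, -0.001,  0.001,  0.   , -0.   ]), 'tau': array([-1.0000e-03, -5.9644e+01,  1.6080e+00, -2.8119e+01,  1.2000e-02,
        9.0000e-03,  0.0000e+00]), 'tcp_pos': array([0.674, 0.   , 0.23 ]), 'orientation': array([ 3.141e+00,  0.000e+00, -3.000e-03]), 'contact_force': array([ 0.391, -0.388, -0.087]), 'moment': array([ 0.037, -0.019, -0.022]), 'grip_width': np.float64(0.086)}
scene 611.8888800954178 [ 1.11  -0.755  1.116] [[0.78, 0.63, -0.02], [0.45, -0.59, -0.67], [-0.43, 0.51, -0.74]]
side 540.8119470922659 [0.4   1.095 0.933] [[-1.0, -0.07, -0.01], [-0.03, 0.63, -0.78], [0.06, -0.77, -0.63]]
wrist 406.6692771343311 [0.675 0.069 0.373] [[1.0, -0.0, -0.0], [0.0, -0.96, 0.27], [-0.0, -0.27, -0.96]]
```

View pics/scene0.png

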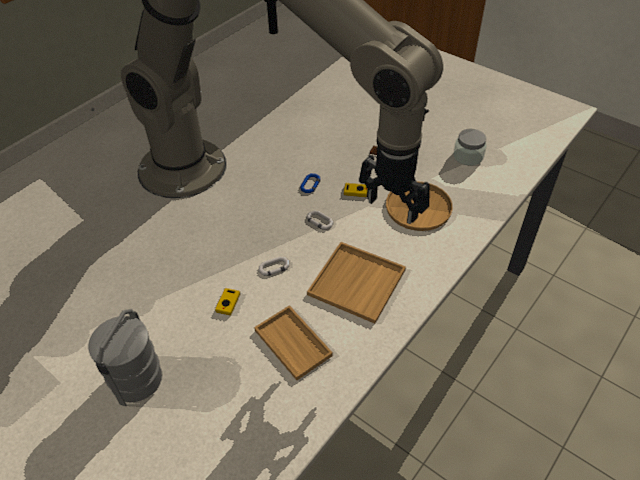

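View pics/side0.png

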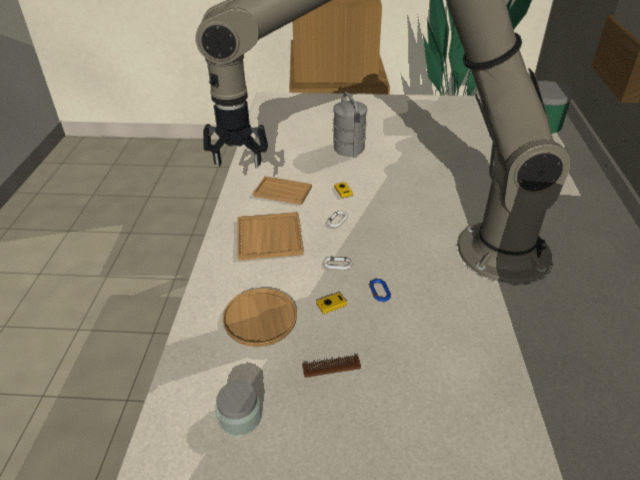

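View pics/wrist0.png

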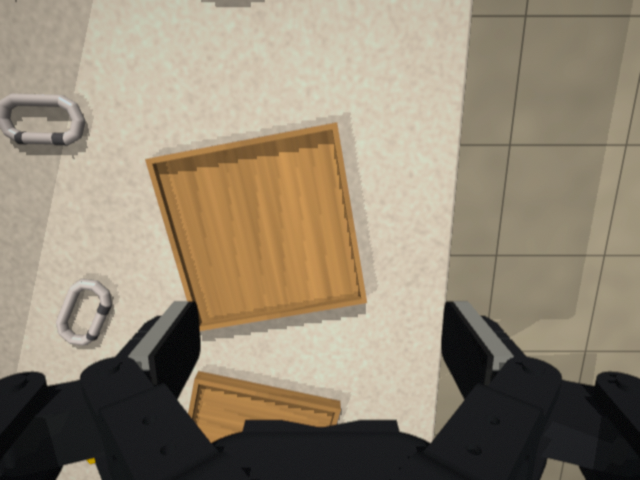

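Scene: the trays are at (356,281), (293,342) and (419,205), the remotes at (227,301) and (355,190), and the carabiners at (319,221) and (274,267). The blue decoy is at (310,183). Side: the comb is at (331,366), remotes at (344,190) and (331,302), carabiners at (337,218) and (338,263), and trays at (270,235), (282,190) and (260,316). Wrist: the square tray is centred near (258,225), with both carabiners at the left.

```bash
cat > m.py <<'E'
from h import *
def mask(f,kind):
    h=cv2.cvtColor(f["img"],cv2.COLOR_RGB2HSV).astype(int);H,S,V=h[...,0],h[...,1],h[...,2]
    if kind=="yellow": m=(H>20)&(H<32)&(S>180)&(V>90)
    if kind=="wood": m=(H>8)&(H<20)&(S>100)&(V>60)
    if kind=="comb": m=(H<12)&(S>90)&(V<150)&(V>20)
    if kind=="grey": m=(S<22)&(V>70)
    return m.astype(np.uint8)
def blobs(f,kind,amin=60,amax=20000,close=3):
    m=cv2.morphologyEx(mask(f,kind),cv2.MORPH_CLOSE,np.ones((close,close),np.uint8))
    cs,_=cv2.findContours(m,cv2.RETR_EXTERNAL,cv2.CHAIN_APPROX_NONE)
    return [c for c in cs if amin<cv2.contourArea(c)<amax]
def rect(f,c,z):
    P=np.array([onz(f,*p[0],z)[:2] for p in c])
    r=cv2.minAreaRect((P*1000).astype(np.float32)); (cx,cy),(w,h),a=r
    if w<h: w,h,a=h,w,a+90
    return np.round([cx,cy,w,h,(a+90)%180-90],1)
E
python3 - <<'E'
from m import *
for n in("scene0","side0","wrist0"):
    f=load(n)
    for k,z in(("yellow",.012),("wood",.014),("comb",.008),("grey",.005)):
        for c in blobs(f,k):
            r=rect(f,c,z)
            if 330<r[0]<950 and abs(r[1])<600 and r[2]<260: print(n,k,c[:,0].mean(0).round(),cv2.contourArea(c),r)
E
```

```text
scene0 yellow [227. 301.] 355.5 [ 426.4 -256.3   67.    38.3  -66.5]
scene0 yellow [355. 189.] 184.5 [436.4 214.6  59.6  40.6  27.3]
scene0 wood [293. 342.] 2880.0 [ 610.  -246.7  159.7   97.6  -13.8]
scene0 wood [357. 282.] 4482.0 [619.9 -32.1 179.1 171.5 -79.5]
scene0 wood [418. 210.] 1531.5 [609.9 255.3 169.6 154.9  51.9]
side0 yellow [331. 303.] 322.0 [438.9 219.1  63.6  42.1  30.5]
side0 yellow [343. 190.] 137.0 [ 425.  -246.1   68.3   37.3  -67.6]
side0 wood [331. 366.] 643.0 [430.2 399.9 116.6  32.8  14.3]
side0 wood [260. 317.] 3245.0 [598.9 270.1 172.3 167.1 -49. ]
side0 wood [269. 236.] 2582.0 [617.4 -19.4 182.6 166.6 -79.6]
side0 wood [282. 190.] 987.0 [ 607.7 -233.2  156.1  106.8  -13.6]
side0 comb [329. 366.] 395.5 [430.2 395.3 117.   31.9  14.3]
side0 grey [240. 409.] 1274.5 [609.4 494.9 106.1  79.9 -75.2]
wrist0 wood [260. 406.] 5997.0 [ 612.7 -231.5  154.    83.5  -13.8]
wrist0 grey [ 83. 337.] 75.0 [ 433.9 -141.    30.     8.1   12.2]
wrist0 grey [484. 334.] 1056.5 [ 840.1 -133.9   91.5   24.4  -58.2]
wrist0 grey [156. 335.] 1050.0 [ 507.3 -135.    91.    24.9   58.2]
wrist0 grey [ 83. 284.] 91.5 [441.6 -83.   26.2   7.5  10.8]
wrist0 grey [ 58. 137.] 77.5 [443.6  56.2  19.    9.4  -0. ]
wrist0 grey [ 65. 102.] 65.0 [453.8  86.7  13.7   4.6 -32.3]
```

Request:
send_rows --motion '[{"dp":[-0.048,-0.022,0],"rot":[0,0,-0.07],"grip":0.085},{"dp":[-0.048,-0.022,0],"rot":[0,0,-0.07],"grip":0.085},{"dp":[-0.048,-0.022,0],"rot":[0,0,-0.07],"grip":0.085},{"dp":[-0.048,-0.022,0],"rot":[0,0,-0.07],"grip":0.085},{"dp":[-0.048,-0.022,0],"rot":[0,0,-0.07],"grip":0.085},{"dp":[0,0,0],"rot":[0,0,0],"grip":0.085}]' --grip_force 40

```text
clock: 0.9
tcp_pos: [0.4255, -0.1118, 0.2276]
orientation: [-3.09, 0.564, 0.007]
contact_force: [0.9, 0.6, -0.1]
grip_width: 0.0847
```

```bash
python3 - <<'E'
from m import *
f=grab("wrist","w1"); print(get_obs()["tcp_pos"])
for k,z in(("yellow",.012),("wood",.014)):
    for c in blobs(f,k): print(k,c[:,0].mean(0).round(),cv2.contourArea(c),rect(f,c,z))
s,e=load("scene0"),load("side0")
print("tiffin",tri([(s,128,318),(e,348,100)]),"jar lid",tri([(s,471,137),(e,238,398)]))
E
```

```text
[ 0.42772864 -0.1108095   0.22799921]
yellow [373. 335.] 2256.5 [ 426.5 -253.5   66.3   38.   -67.1]
wood [557. 262.] 16260.5 [ 608.3 -243.5  158.    98.1  -13.7]
tiffin [ 0.42010446 -0.47726755  0.19080415] jar lid [0.59714692 0.52142108 0.06544938]
```

View pics/w1.png

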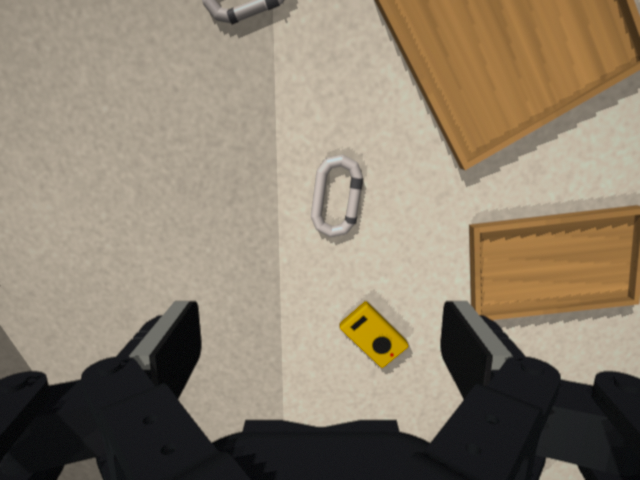

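The carabiner spans from (342,157) to (335,238), with its centre near (338,197). The remote is at (374,335), with its button at (381,345).

```bash
python3 - <<'E'
from m import *
f=load("w1");s=load("scene0");e=load("side0");w=load("wrist0")
a=onz(f,342,157,.005);b=onz(f,335,238,.005);print("carA",onz(f,338,196.5,.005).round(4),np.linalg.norm(a-b),np.degrees(np.arctan2(*(a-b)[1::-1])))
print("h carA",tri([(f,338,196.5),(w,86,313)]),tri([(f,338,196.5),(s,274,267.5)]),tri([(f,338,196.5),(e,337,218.5)]))
print("carB",onz(w,42,120,.005),"h",tri([(w,42,120),(s,319,221)]))
print("remA button",tri([(f,381.5,345),(s,226,302.5)]),onz(f,381.5,345,.014))
# tray corners long: outer rim
print("long rim corner", tri([(f,471,225),(s,255,328)]))
# carabiner mask: local difference to median-blurred background
for nm,img,(x0,y0,x1,y1) in(("w1",f,(295,140,385,255)),("wr0",w,(0,80,95,155))):
    g=cv2.cvtColor(img["img"],cv2.COLOR_RGB2HSV)[y0:y1,x0:x1]
    print(nm,np.percentile(g[...,1],[2,10,50,90]),g[...,2].min())
    m=(g[...,1]<28).astype(np.uint8);ys,xs=np.nonzero(m);print(m.sum(),xs.mean()+x0,ys.mean()+y0)
E
```

```text
carA [ 0.441  -0.1132  0.005 ] 0.07472583118479996 65.06320437267826
h carA [ 0.44103104 -0.1132424   0.00535582] [ 0.44048594 -0.11379908  0.00356207] [ 0.43968204 -0.11363894  0.00297936]
carB [0.43137858 0.07107287 0.005     ] h [0.42840548 0.07111918 0.00121632]
remA button [ 0.43068965 -0.26329275  0.01753656] [ 0.43056822 -0.26539283  0.014     ]
long rim corner [ 0.52970116 -0.2245419  -0.03382414]
w1 [12. 24. 40. 41.] 46
1804 336.2350332594235 194.97782705099777
wr0 [ 9. 23. 39. 41.] 31
2161 40.90097177232763 119.03748264692271
```

Request:
send_rows --motion '[{"dp":[0.013,-0.002,-0.04],"rot":[0,0,-0.075],"grip":0.07},{"dp":[0,0,-0.055],"rot":[0,0,0],"grip":0.07},{"dp":[0,0,-0.055],"rot":[0,0,0],"grip":0.07},{"dp":[0,0,-0.04],"rot":[0,0,0],"grip":0.07},{"dp":[0,0,-0.015],"rot":[0,0,0],"grip":0.07},{"dp":[0,0,0],"rot":[0,0,0],"grip":0.07}]'

```text
clock: 1.7
tcp_pos: [0.4515, -0.1083, 0.0176]
orientation: [-3.066, 0.662, -0.013]
contact_force: [-0.8, 0.5, 0.5]
grip_width: 0.0701
```

Request:
send_rows --motion '[{"dp":[-0.0105,-0.005,0],"rot":[0,0,0],"grip":0.07},{"dp":[0,0,-0.006],"rot":[0,0,0],"grip":0.07},{"dp":[0,0,-0.006],"rot":[0,0,0],"grip":0.07},{"dp":[0,0,0],"rot":[0,0,0],"grip":0.07}]'

```text
clock: 2.2
tcp_pos: [0.4431, -0.1134, 0.0069]
orientation: [-3.065, 0.66, -0.02]
contact_force: [0.4, -0.0, 0.3]
grip_width: 0.0696
```

```bash
python3 - <<'E'
from m import *
f=grab("wrist","w2"); o=get_obs();print(o["tcp_pos"],o["contact_force"])
E
```

```text
[ 0.44335965 -0.11340357  0.00707369] [-0.3160716   0.10174635 -0.50269134]
```

View pics/w2.png

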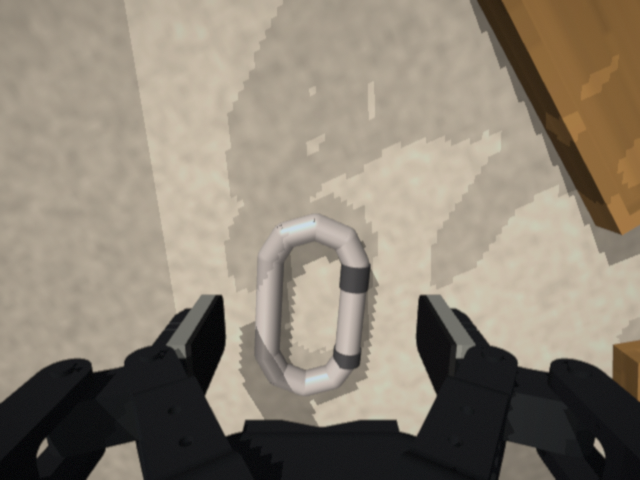

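The ring is centred between the fingers at about (313,305). I'll lower a little and close.

Request:
send_rows --motion '[{"dp":[-0.002,0,-0.003],"rot":[0,0,0],"grip":0.07},{"dp":[0,0,0],"rot":[0,0,0],"grip":0.03},{"dp":[0,0,0],"rot":[0,0,0],"grip":0.03},{"dp":[0,0,0],"rot":[0,0,0],"grip":0.03},{"dp":[0,0,0],"rot":[0,0,0],"grip":0.03}]'

```text
clock: 2.88
tcp_pos: [0.4416, -0.1134, 0.005]
orientation: [-3.065, 0.66, -0.022]
contact_force: [0.3, 0.5, -0.7]
grip_width: 0.0383
```

Request:
send_rows --motion '[{"dp":[0,0,0],"rot":[0,0,0],"grip":0.055},{"dp":[0,0,0],"rot":[0,0,0],"grip":0.055},{"dp":[0,0,-0.003],"rot":[0,0,0],"grip":0.055},{"dp":[0,0,-0.002],"rot":[0,0,0],"grip":0.055},{"dp":[0,0,0],"rot":[0,0,0],"grip":0.03},{"dp":[0,0,0],"rot":[0,0,0],"grip":0.03},{"dp":[0,0,0],"rot":[0,0,0],"grip":0.03},{"dp":[0,0,0],"rot":[0,0,0],"grip":0.03}]'

```text
clock: 3.88
tcp_pos: [0.4418, -0.1134, -0.0]
orientation: [-3.065, 0.66, -0.022]
contact_force: [0.7, 0.4, 1.5]
grip_width: 0.0403
```

Request:
send_rows --motion '[{"dp":[0,0,0],"rot":[0,0,0],"grip":0.055},{"dp":[0,0,-0.003],"rot":[0,0,0],"grip":0.055},{"dp":[0,0,0],"rot":[0,0,0],"grip":0.03},{"dp":[0,0,0],"rot":[0,0,0],"grip":0.03},{"dp":[0,0,0],"rot":[0,0,0],"grip":0.03},{"dp":[0,0,0],"rot":[0,0,0],"grip":0.03}]'

```text
clock: 4.62
tcp_pos: [0.4411, -0.1129, -0.0011]
orientation: [-3.064, 0.66, -0.02]
contact_force: [-1.2, -0.2, 2.2]
grip_width: 0.0399
```

Request:
send_rows --motion '[{"dp":[0,0,0.03],"rot":[0,0,0],"grip":0.03},{"dp":[0,0,0.06],"rot":[0,0,0],"grip":0.03},{"dp":[0,0,0.06],"rot":[0,0,0],"grip":0.03},{"dp":[0.026,0.05,0.02],"rot":[0,0,0],"grip":0.03},{"dp":[0.026,0.055,0],"rot":[0,0,0],"grip":0.03},{"dp":[0.026,0.055,0],"rot":[0,0,0],"grip":0.03},{"dp":[0.026,0.055,0],"rot":[0,0,0],"grip":0.03},{"dp":[0.026,0.055,0],"rot":[0,0,0],"grip":0.03},{"dp":[0.02,0.045,0],"rot":[0,0,0],"grip":0.03},{"dp":[0,0,0],"rot":[0,0,0],"grip":0.03},{"dp":[0,0,0],"rot":[0,0,0],"grip":0.03}]'

```text
clock: 6.0
tcp_pos: [0.5917, 0.2115, 0.1702]
orientation: [-3.063, 0.669, -0.013]
contact_force: [-0.4, 0.7, -0.4]
grip_width: 0.0401
```

```bash
python3 - <<'E'
from m import *
f=grab("wrist","w3"); o=get_obs();print(o["tcp_pos"],o["orientation"],o["contact_force"],o["joints"])
for k,z in(("wood",.014),("yellow",.012)):
    for c in blobs(f,k,amax=90000): print(k,c[:,0].mean(0).round(),cv2.contourArea(c),rect(f,c,z))
E
```

```text
[0.59151886 0.21185959 0.17024884] [-3.06219102  0.66872042 -0.01312407] [-0.58753935  0.51148127  0.40435098] [-0.44714248  0.45549894  0.00571508  1.74029904 -0.00386101  0.93477198
 -0.86975624]
wood [479. 458.] 1129.5 [626.9 -49.3  74.8  25.3 -76.5]
wood [531. 426.] 337.0 [683.6 -36.3  39.1  11.3 -67.9]
wood [364. 409.] 1344.0 [554.6  36.7  61.8  33.4  10.5]
wood [481. 342.] 1164.0 [667.3  57.6  44.7  33.2  10.5]
wood [317. 254.] 292.0 [579.  188.   31.4   9.1 -18.8]
wood [300. 137.] 40753.0 [602.5 269.4 168.3 157.8 -16.1]
wood [29. 62.] 3850.0 [452.8 392.9  82.4  30.8  13.7]
yellow [146. 291.] 3540.0 [441.3 214.7  66.9  37.3  30. ]
```

View pics/w3.png

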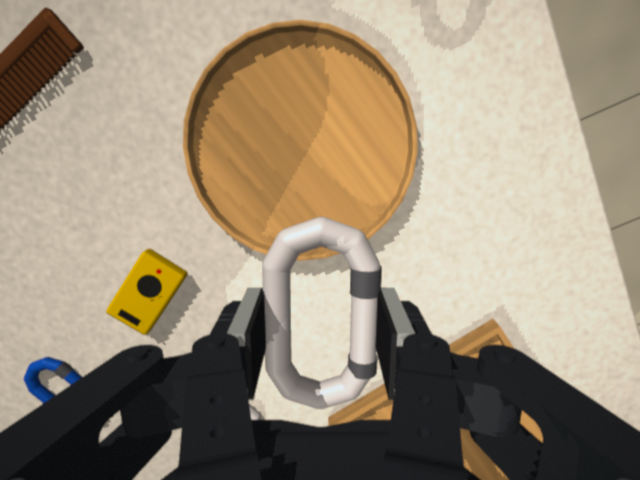

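The carabiner is held at (321,312). The dish rim spans columns 183–418 and rows 20–258. The yellow remote is at (147,291).

```bash
python3 - <<'E'
from m import *
f=load("w3");s=load("scene0");e=load("side0")
P=[onz(f,*p,.014)[:2] for p in((183,137),(418,137),(300,20),(300,259))]
print(np.round(P,4)); P=np.array(P);print((P[0]+P[1])/2,np.linalg.norm(P[0]-P[1]),(P[2]+P[3])/2,np.linalg.norm(P[2]-P[3]))
print("remB btn",tri([(f,149,286),(e,328,302)]),onz(f,149,286,.014))
print("rim h",tri([(f,300,139),(e,260,316)]), onz(f,146,291,.010))
print("held car",onz(f,321,312,get_obs()["tcp_pos"][2]+.005),"tcp",proj(f,get_obs()["tcp_pos"]))
E
```

```text
[[0.5287 0.3068]
 [0.6815 0.2365]
 [0.6372 0.3403]
 [0.5651 0.1889]]
[0.60507102 0.27166109] 0.16819875282037083 [0.60115231 0.26460835] 0.16770968058673316
remB btn [0.44643678 0.21819962 0.01204113] [0.44756292 0.21856085 0.014     ]
rim h [0.6013223  0.26982937 0.01051721] [0.44087278 0.21513315 0.01      ]
held car [0.5924682  0.21237508 0.17524884] tcp [319.21426392 308.32525706]
```

Request:
send_rows --motion '[{"dp":[0.0415,0.042,0],"rot":[0,0,0],"grip":0.03},{"dp":[0,0,0],"rot":[0,0,0],"grip":0.03},{"dp":[0,0,-0.055],"rot":[0,0,0],"grip":0.03},{"dp":[0,0,-0.055],"rot":[0,0,0],"grip":0.03},{"dp":[0,0,-0.03],"rot":[0,0,0],"grip":0.03},{"dp":[0,0,0],"rot":[0,0,0],"grip":0.03}]'

```text
clock: 6.8
tcp_pos: [0.6323, 0.2414, 0.0272]
orientation: [-3.064, 0.689, -0.013]
contact_force: [0.6, -0.6, 0.0]
grip_width: 0.0401
```

Request:
send_rows --motion '[{"dp":[0.001,0.013,0],"rot":[0,0,0],"grip":0.03},{"dp":[0,0,-0.01],"rot":[0,0,0],"grip":0.03},{"dp":[0,0,-0.008],"rot":[0,0,0],"grip":0.03},{"dp":[0,0,-0.003],"rot":[0,0,0],"grip":0.03},{"dp":[0,0,0],"rot":[0,0,0],"grip":0.03}]'

```text
clock: 7.42
tcp_pos: [0.6363, 0.2552, 0.0103]
orientation: [-3.059, 0.691, -0.022]
contact_force: [-0.3, 0.3, -0.6]
grip_width: 0.0399
```

Request:
send_rows --motion '[{"dp":[-0.003,-0.001,-0.003],"rot":[0,0,0],"grip":0.03},{"dp":[0,0,-0.003],"rot":[0,0,0],"grip":0.03},{"dp":[0,0,0],"rot":[0,0,0],"grip":0.03}]'

```text
clock: 7.8
tcp_pos: [0.6333, 0.254, 0.0043]
orientation: [-3.059, 0.691, -0.023]
contact_force: [0.8, 0.1, -0.1]
grip_width: 0.0402
```

Request:
send_rows --motion '[{"dp":[0,0,0],"rot":[0,0,0],"grip":0.052},{"dp":[0,0,0],"rot":[0,0,0],"grip":0.052},{"dp":[0,0,0.03],"rot":[0,0,0],"grip":0.052},{"dp":[0,0,0.055],"rot":[0,0,0],"grip":0.052},{"dp":[-0.02,-0.02,0.04],"rot":[0,0,-0.1],"grip":0.07},{"dp":[-0.04,-0.035,0],"rot":[0,0,-0.17],"grip":0.07},{"dp":[-0.04,-0.035,0],"rot":[0,0,-0.17],"grip":0.07},{"dp":[-0.04,-0.035,0],"rot":[0,0,-0.17],"grip":0.07},{"dp":[-0.03,-0.035,0],"rot":[0,0,-0.17],"grip":0.07},{"dp":[-0.025,-0.02,0],"rot":[0,0,-0.17],"grip":0.07},{"dp":[0,0,0],"rot":[0,0,-0.16],"grip":0.07},{"dp":[0,0,0],"rot":[0,0,0],"grip":0.07},{"dp":[0,0,0],"rot":[0,0,0],"grip":0.07}]'

```text
clock: 9.43
tcp_pos: [0.4328, 0.0702, 0.1352]
orientation: [-2.201, 2.235, -0.031]
contact_force: [0.4, -0.7, 0.2]
grip_width: 0.0699
```

```bash
python3 - <<'E'
from m import *
f=grab("wrist","w4"); o=get_obs();print(o["tcp_pos"],o["orientation"],o["contact_force"],o["joints"])
print(proj(f,(.43,.071,.005)))
h=cv2.cvtColor(f["img"],cv2.COLOR_RGB2HSV)
u,v=proj(f,(.43,.071,.005)).astype(int);y0,x0=max(v-130,0),max(u-130,0)
m=((h[...,1]<28)&(h[...,2]>90)).astype(np.uint8)
for c in cv2.findContours(cv2.morphologyEx(m,cv2.MORPH_CLOSE,np.ones((9,9))),0,2)[0]:
    if cv2.contourArea(c)>400:print(c[:,0].mean(0).round(),cv2.contourArea(c),rect(f,c,.005))
E
```

```text
[0.43288763 0.0702949  0.13522903] [-2.20014972  2.2353847  -0.0311863 ] [ 0.19246713 -0.8932998   0.65193572] [-0.57643218  0.2173019   0.2963605   2.21798087 -0.07395059  0.70310893
 -1.81764301]
[317.86337227 232.87782076]
[318. 228.] 5161.5 [430.4  71.7  75.2  41.6  -2. ]
```

View pics/w4.png

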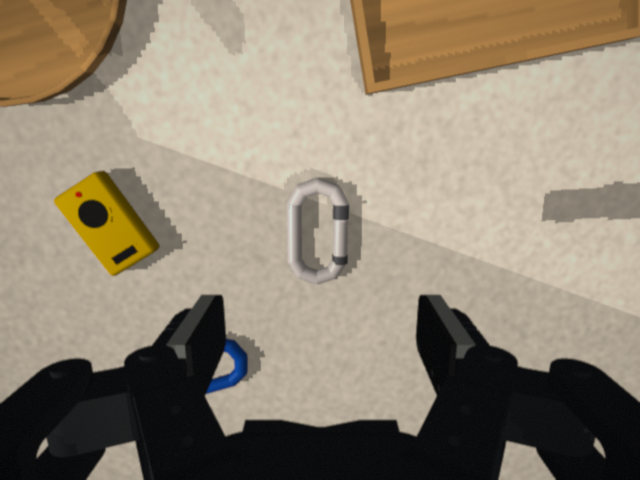

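The carabiner is at (318,230) and the blue decoy at (232,365), clear of the finger's descent.

Request:
send_rows --motion '[{"dp":[-0.002,0.001,0],"rot":[0,0,-0.02],"grip":0.07},{"dp":[0,0,-0.05],"rot":[0,0,0],"grip":0.07},{"dp":[0,0,-0.045],"rot":[0,0,0],"grip":0.07},{"dp":[0,0,-0.02],"rot":[0,0,0],"grip":0.07},{"dp":[0,0,0],"rot":[0,0,0],"grip":0.07}]'

```text
clock: 10.1
tcp_pos: [0.4333, 0.0736, 0.0179]
orientation: [-2.179, 2.25, -0.033]
contact_force: [0.6, -0.0, 0.1]
grip_width: 0.0703
```

Request:
send_rows --motion '[{"dp":[-0.003,-0.002,0],"rot":[0,0,0],"grip":0.07},{"dp":[0,0,-0.009],"rot":[0,0,0],"grip":0.06},{"dp":[0,0,-0.006],"rot":[0,0,0],"grip":0.055},{"dp":[0,0,-0.003],"rot":[0,0,0],"grip":0.055},{"dp":[0,0,0],"rot":[0,0,0],"grip":0.055}]'

```text
clock: 10.72
tcp_pos: [0.4321, 0.0723, 0.0012]
orientation: [-2.176, 2.246, -0.036]
contact_force: [-0.3, 0.7, -0.3]
grip_width: 0.0552
```

Request:
send_rows --motion '[{"dp":[0,0,-0.001],"rot":[0,0,0],"grip":0.03},{"dp":[0,0,0],"rot":[0,0,0],"grip":0.03},{"dp":[0,0,0],"rot":[0,0,0],"grip":0.03},{"dp":[0,0,0],"rot":[0,0,0],"grip":0.03},{"dp":[0,0,0.03],"rot":[0,0,0],"grip":0.03},{"dp":[0,0,0.05],"rot":[0,0,0],"grip":0.03},{"dp":[0,0,0.05],"rot":[0,0,0.1],"grip":0.03},{"dp":[0.03,0.045,0],"rot":[0,0,0.17],"grip":0.03},{"dp":[0.03,0.045,0],"rot":[0,0,0.17],"grip":0.03},{"dp":[0.03,0.045,0],"rot":[0,0,0.17],"grip":0.03},{"dp":[0.03,0.045,0],"rot":[0,0,0.17],"grip":0.03},{"dp":[0.02,0.03,0],"rot":[0,0,0.17],"grip":0.03},{"dp":[0,0,0],"rot":[0,0,0.17],"grip":0.03},{"dp":[0,0,0],"rot":[0,0,0],"grip":0.03},{"dp":[0,0,0],"rot":[0,0,0],"grip":0.03}]'

```text
clock: 12.6
tcp_pos: [0.574, 0.289, 0.1347]
orientation: [-3.035, 0.701, -0.019]
contact_force: [-0.1, 0.1, -1.0]
grip_width: 0.0404
```

```bash
python3 - <<'E'
from m import *
f=grab("wrist","w5"); o=get_obs();print(o["tcp_pos"],o["orientation"],o["contact_force"])
for c in blobs(f,"wood",amax=90000,amin=2000):print(c[:,0].mean(0).round(),cv2.contourArea(c),rect(f,c,.014))
E
```

```text
[0.57393435 0.28878009 0.13466977] [-3.03521321  0.70006437 -0.01954133] [-0.20988615 -0.29199902 -1.14818458]
[322. 303.] 5530.0 [552.2 243.2  83.9  41.6  64. ]
[369. 222.] 30311.0 [613.4 277.4 168.5 132.6 -43. ]
[ 66. 189.] 8001.0 [436.1 389.8 117.2  31.1  14.2]
```

View pics/w5.png

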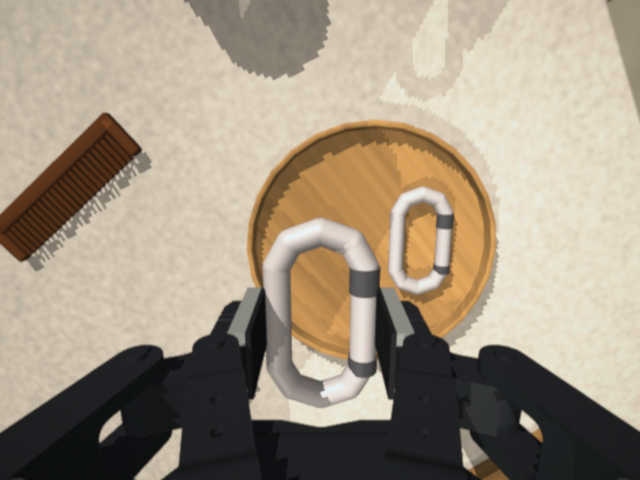

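Carabiner A lies flat in the dish at (422,241). B is held at (321,312). The dish rim spans columns 248–497, with its top at row 120.

```bash
python3 - <<'E'
from m import *
f=load("w5")
print("A",onz(f,422,240,.010)); L,R=onz(f,248,237,.014),onz(f,497,237,.014);print((L+R)/2,np.linalg.norm(L-R),onz(f,372,120,.014))
print("comb ctr",onz(f,70,187,.008))
E
```

```text
A [0.6351432  0.25358188 0.01      ]
[0.60558721 0.27154892 0.014     ] 0.16794650398775948 [0.63632815 0.34092691 0.014     ]
comb ctr [0.43865952 0.38991628 0.008     ]
```

Request:
send_rows --motion '[{"dp":[0,-0.006,0],"rot":[0,0,0],"grip":0.03},{"dp":[0,0,-0.05],"rot":[0,0,0],"grip":0.03},{"dp":[0,0,-0.04],"rot":[0,0,0],"grip":0.03},{"dp":[0,0,-0.015],"rot":[0,0,0],"grip":0.03},{"dp":[0,0,0],"rot":[0,0,0],"grip":0.03}]'

```text
clock: 13.28
tcp_pos: [0.5753, 0.2799, 0.0299]
orientation: [-3.031, 0.712, -0.026]
contact_force: [0.3, 0.6, -0.3]
grip_width: 0.0401
```

Request:
send_rows --motion '[{"dp":[-0.002,0.002,-0.008],"rot":[0,0,0],"grip":0.03},{"dp":[0,0,-0.008],"rot":[0,0,0],"grip":0.03},{"dp":[0,0,-0.005],"rot":[0,0,0],"grip":0.03},{"dp":[0,0,-0.002],"rot":[0,0,0],"grip":0.03},{"dp":[0,0,0],"rot":[0,0,0],"grip":0.03}]'

```text
clock: 13.9
tcp_pos: [0.5756, 0.2833, 0.0094]
orientation: [-3.027, 0.711, -0.034]
contact_force: [-0.0, 0.5, -1.5]
grip_width: 0.0397
```

Request:
send_rows --motion '[{"dp":[-0.001,0,-0.003],"rot":[0,0,0],"grip":0.03},{"dp":[0,0,-0.001],"rot":[0,0,0],"grip":0.03},{"dp":[0,0,0],"rot":[0,0,0],"grip":0.05},{"dp":[0,0,0],"rot":[0,0,0],"grip":0.05},{"dp":[0,0,0.03],"rot":[0,0,0],"grip":0.05},{"dp":[0,0,0.05],"rot":[0,0,0],"grip":0.05},{"dp":[0,0,0.05],"rot":[0,0,-0.1],"grip":0.06},{"dp":[-0.03,0.024,0],"rot":[0,0,-0.16],"grip":0.06},{"dp":[-0.03,0.024,0],"rot":[0,0,-0.16],"grip":0.06},{"dp":[-0.03,0.024,0],"rot":[0,0,-0.16],"grip":0.06},{"dp":[-0.03,0.024,0],"rot":[0,0,-0.16],"grip":0.06},{"dp":[-0.018,0.012,0],"rot":[0,0,-0.15],"grip":0.06},{"dp":[0,0,0],"rot":[0,0,0],"grip":0.06},{"dp":[0,0,0],"rot":[0,0,0],"grip":0.06}]'

```text
clock: 15.65
tcp_pos: [0.4342, 0.393, 0.141]
orientation: [-2.404, 1.982, -0.054]
contact_force: [0.1, -0.4, 0.6]
grip_width: 0.0603
```

```bash
python3 - <<'E'
from m import *
f=grab("wrist","w6"); o=get_obs();r=o["orientation"];print(o["tcp_pos"],r,np.degrees(2*np.arctan2(r[1],r[0])),o["joints"].round(2) if hasattr(o["joints"],"round") else o["joints"])
for c in blobs(f,"wood",amax=90000,amin=2000):print(c[:,0].mean(0).round(),cv2.contourArea(c),rect(f,c,.008))
E
```

```text
[0.43422649 0.39301109 0.14095718] [-2.40379968  1.9830421  -0.05364944] 280.9573653325449 [-1.04  0.42  0.23  1.89 -0.08  0.81 -2.15]
[322. 215.] 6471.5 [431.6 391.2 118.2  31.1  14.3]
[531.  53.] 2602.0 [574.9 281.1  54.   20.8  63.5]
[541.  64.] 18398.5 [561.  271.1 139.9  93.4 -78.8]
```

View pics/w6.png

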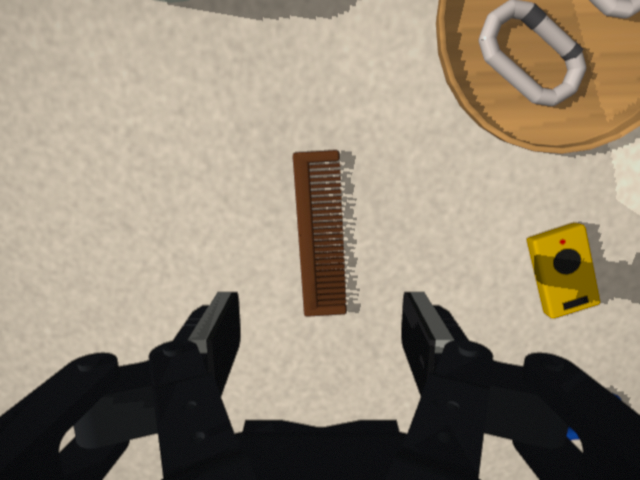

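Comb: centre (322,231), spine on the left, clear of the fingers.

Request:
send_rows --motion '[{"dp":[-0.003,-0.002,0],"rot":[0,0,0.058],"grip":0.06},{"dp":[0,0,-0.05],"rot":[0,0,0],"grip":0.06},{"dp":[0,0,-0.045],"rot":[0,0,0],"grip":0.055},{"dp":[0,0,-0.02],"rot":[0,0,0],"grip":0.05},{"dp":[0,0,0],"rot":[0,0,0],"grip":0.05}]'

```text
clock: 16.32
tcp_pos: [0.4391, 0.3858, 0.0243]
orientation: [-2.455, 1.91, -0.056]
contact_force: [-0.1, 0.0, -0.1]
grip_width: 0.0499
```

Request:
send_rows --motion '[{"dp":[-0.0075,0.0055,0],"rot":[0.022,0.028,0],"grip":0.05},{"dp":[0,0,-0.008],"rot":[0,0,0],"grip":0.05},{"dp":[0,0,-0.008],"rot":[0,0,0],"grip":0.05},{"dp":[0,0,-0.003],"rot":[0,0,0],"grip":0.05},{"dp":[0,0,0],"rot":[0,0,0],"grip":0.05}]'

```text
clock: 16.95
tcp_pos: [0.434, 0.3922, 0.0073]
orientation: [-2.45, 1.909, 0.002]
contact_force: [-0.4, 0.1, 0.3]
grip_width: 0.05
```

Request:
send_rows --motion '[{"dp":[-0.002,-0.001,-0.004],"rot":[0,0,0],"grip":0.05},{"dp":[0,0,0],"rot":[0,0,0],"grip":0.02},{"dp":[0,0,0],"rot":[0,0,0],"grip":0.02},{"dp":[0,0,0],"rot":[0,0,0],"grip":0.02},{"dp":[0,0,0],"rot":[0,0,0],"grip":0.02}]'

```text
clock: 17.58
tcp_pos: [0.4319, 0.3916, 0.0035]
orientation: [-2.45, 1.908, 0.002]
contact_force: [0.0, -0.4, 0.1]
grip_width: 0.0303
```

Request:
send_rows --motion '[{"dp":[0,0,0.03],"rot":[0,0,0],"grip":0.02},{"dp":[0,0,0.06],"rot":[0,0,0],"grip":0.02},{"dp":[0,0,0.06],"rot":[0,0,0],"grip":0.02},{"dp":[0.016,-0.04,0],"rot":[0,0,-0.05],"grip":0.02},{"dp":[0.016,-0.055,0],"rot":[0,0,-0.05],"grip":0.02},{"dp":[0.016,-0.055,0],"rot":[0,0,-0.05],"grip":0.02},{"dp":[0.016,-0.055,0],"rot":[0,0,-0.05],"grip":0.02},{"dp":[0.016,-0.055,0],"rot":[0,0,-0.05],"grip":0.02},{"dp":[0.016,-0.055,0],"rot":[0,0,-0.05],"grip":0.02},{"dp":[0.016,-0.055,0],"rot":[0,0,-0.05],"grip":0.02},{"dp":[0.016,-0.055,0],"rot":[0,0,-0.05],"grip":0.02},{"dp":[0.016,-0.055,0],"rot":[0,0,-0.05],"grip":0.02},{"dp":[0.01,-0.04,0],"rot":[0,0,-0.04],"grip":0.02},{"dp":[0,0,0],"rot":[0,0,0],"grip":0.02},{"dp":[0,0,0],"rot":[0,0,0],"grip":0.02}]'

```text
clock: 19.45
tcp_pos: [0.5865, -0.1436, 0.159]
orientation: [-1.898, 2.451, -0.016]
contact_force: [-0.3, 0.8, -0.8]
grip_width: 0.0303
```

```bash
python3 - <<'E'
from m import *
f=grab("wrist","w7"); o=get_obs();r=o["orientation"];print(o["tcp_pos"],r,np.degrees(2*np.arctan2(r[1],r[0])),o["joints"],o["grip_width"])
for k in ("wood","yellow"):
  for c in blobs(f,k,amax=90000,amin=1000):print(c[:,0].mean(0).round(),cv2.contourArea(c),rect(f,c,.014))
E
```

```text
[ 0.58641197 -0.1437426   0.15906452] [-1.89786405  2.45126058 -0.0164608 ] 255.49694056018942 [-0.18621116  0.44768431  0.44066123  1.85071928 -0.27821725  0.865026
 -1.43197325] 0.030321224739353086
[274. 246.] 66219.0 [563.9 -74.  296.5 237.   10.4]
[460. 151.] 30896.5 [ 609.7 -244.7  153.8   95.8  -13.8]
```

View pics/w7.png

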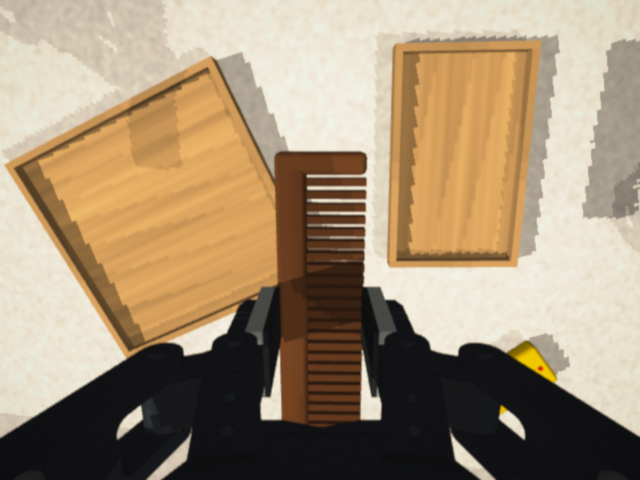

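The comb is held at (320,290). The long tray spans about (390,40) to (540,265), and the remote is at the bottom right.

Request:
send_rows --motion '[{"dp":[0.012,-0.05,0],"rot":[0,0,0],"grip":0.02},{"dp":[0.011,-0.05,0],"rot":[0,0,0.01],"grip":0.02},{"dp":[0,0,0],"rot":[0,0,0],"grip":0.02},{"dp":[0,0,-0.05],"rot":[0,0,0],"grip":0.02},{"dp":[0,0,-0.05],"rot":[0,0,0],"grip":0.02},{"dp":[0,0,-0.02],"rot":[0,0,0],"grip":0.02},{"dp":[0,0,0],"rot":[0,0,0],"grip":0.02}]'

```text
clock: 20.38
tcp_pos: [0.6135, -0.2303, 0.0375]
orientation: [-1.931, 2.416, -0.009]
contact_force: [-0.2, -0.0, -0.6]
grip_width: 0.0302
```

Request:
send_rows --motion '[{"dp":[-0.004,-0.0145,0],"rot":[0,0,-0.02],"grip":0.02},{"dp":[0,0,-0.01],"rot":[0,0,0],"grip":0.02},{"dp":[0,0,-0.01],"rot":[0,0,0],"grip":0.02},{"dp":[0,0,-0.005],"rot":[0,0,0],"grip":0.02},{"dp":[0,0,0],"rot":[0,0,0],"grip":0.02}]'

```text
clock: 21.0
tcp_pos: [0.6122, -0.2466, 0.0157]
orientation: [-1.902, 2.433, -0.019]
contact_force: [0.2, -1.1, 0.2]
grip_width: 0.0301
```

Request:
send_rows --motion '[{"dp":[-0.002,0.001,-0.004],"rot":[0,0,0],"grip":0.02},{"dp":[0,0,-0.003],"rot":[0,0,0],"grip":0.02},{"dp":[0,0,0],"rot":[0,0,0],"grip":0.045},{"dp":[0,0,0],"rot":[0,0,0],"grip":0.045},{"dp":[0,0,0.03],"rot":[0,0,0],"grip":0.045},{"dp":[0,0,0.05],"rot":[0,0,0],"grip":0.045},{"dp":[0,0,0.05],"rot":[0,0,0.1],"grip":0.07},{"dp":[-0.018,-0.001,0],"rot":[0,0,0.175],"grip":0.07},{"dp":[-0.018,-0.001,0],"rot":[0,0,0.175],"grip":0.07},{"dp":[-0.018,-0.001,0],"rot":[0,0,0.175],"grip":0.07},{"dp":[-0.018,-0.001,0],"rot":[0,0,0.175],"grip":0.07},{"dp":[-0.018,-0.001,0],"rot":[0,0,0.175],"grip":0.07},{"dp":[-0.018,-0.001,0],"rot":[0,0,0.175],"grip":0.07},{"dp":[-0.018,-0.001,0],"rot":[0,0,0.175],"grip":0.07},{"dp":[-0.018,0,0],"rot":[0,0,0.175],"grip":0.07},{"dp":[-0.018,0,0],"rot":[0,0,0.175],"grip":0.07},{"dp":[-0.015,0,0],"rot":[0,0,0.175],"grip":0.07},{"dp":[0,0,0],"rot":[0,0,0.175],"grip":0.07},{"dp":[0,0,0],"rot":[0,0,0.15],"grip":0.07},{"dp":[0,0,0],"rot":[0,0,0],"grip":0.07}]'

```text
clock: 23.5
tcp_pos: [0.4278, -0.2547, 0.1466]
orientation: [-3.033, -0.661, 0.052]
contact_force: [0.2, -0.2, 0.3]
grip_width: 0.0702
```

```bash
python3 - <<'E'
from m import *
f=grab("wrist","w8"); o=get_obs();r=o["orientation"];print(o["tcp_pos"],r,np.degrees(2*np.arctan2(r[1],r[0])),o["joints"],o["grip_width"])
for k,z in (("wood",.014),("yellow",.012)):
  for c in blobs(f,k,amax=90000,amin=300):print(k,c[:,0].mean(0).round(),cv2.contourArea(c),rect(f,c,z))
E
```

```text
[ 0.42782576 -0.25473455  0.14662802] [-3.03373131 -0.65863211  0.05225073] -335.50200282544114 [ 0.46610844  0.32137369 -0.0574198   2.01531836  0.01063379  0.85422367
  0.83157057] 0.06977021356481888
wood [551. 310.] 20065.0 [ 607.2 -242.5  159.7   89.3  -13.7]
wood [616.  85.] 7017.0 [562.2 -83.3  88.1  50.5 -79.4]
yellow [323. 230.] 4446.0 [ 426.4 -254.6   63.6   36.7  -66.2]
```

View pics/w8.png

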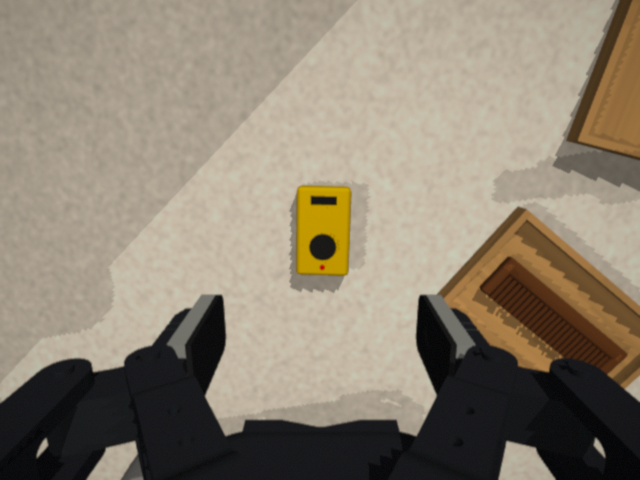

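The remote is at (323,230) between the fingers. The comb is seen flat in the long tray.

Request:
send_rows --motion '[{"dp":[0,0,0],"rot":[0.007,-0.032,0],"grip":0.07},{"dp":[0,0,-0.05],"rot":[0,0,0],"grip":0.07},{"dp":[0,0,-0.05],"rot":[0,0,0],"grip":0.065},{"dp":[0,0,-0.02],"rot":[0,0,0],"grip":0.06},{"dp":[0,0,0],"rot":[0,0,0],"grip":0.06}]'

```text
clock: 24.18
tcp_pos: [0.4284, -0.2566, 0.0252]
orientation: [-3.042, -0.642, -0.013]
contact_force: [0.8, 0.8, 0.4]
grip_width: 0.0599
```

Request:
send_rows --motion '[{"dp":[-0.002,0.002,-0.01],"rot":[0,0,0],"grip":0.06},{"dp":[0,0,-0.008],"rot":[0,0,0],"grip":0.055},{"dp":[0,0,-0.003],"rot":[0,0,0],"grip":0.055},{"dp":[0,0,0],"rot":[0,0,0],"grip":0.025},{"dp":[0,0,0],"rot":[0,0,0],"grip":0.025},{"dp":[0,0,0],"rot":[0,0,0],"grip":0.025},{"dp":[0,0,0],"rot":[0,0,0],"grip":0.025}]'

```text
clock: 25.05
tcp_pos: [0.4283, -0.2559, 0.0061]
orientation: [-3.047, -0.639, -0.021]
contact_force: [0.2, -0.3, -0.2]
grip_width: 0.0364
```

```bash
python3 - <<'E'
from m import *
f=load("wrist0");s=load("scene0")
P=np.array([onz(f,*p,.014)[:2] for p in((149,160),(336,125),(365,302),(200,328))]);print(P.round(4),P.mean(0),[np.linalg.norm(P[i]-P[i-1]).round(4) for i in range(4)])
print(tri([(f,336,125),(s,405,264)]))
E
```

```text
[[ 0.5246  0.0374]
 [ 0.6876  0.0668]
 [ 0.717  -0.0973]
 [ 0.556  -0.1251]] [ 0.62131784 -0.0295613 ] [np.float64(0.1656), np.float64(0.1655), np.float64(0.1667), np.float64(0.1634)]
[0.68672169 0.06661283 0.02618252]
```

Request:
send_rows --motion '[{"dp":[0,0,0.03],"rot":[0,0,0],"grip":0.025},{"dp":[0,0,0.05],"rot":[0,0,0],"grip":0.025},{"dp":[0,0,0.05],"rot":[0,0,0],"grip":0.025},{"dp":[0.035,0.036,0],"rot":[0,0,-0.035],"grip":0.025},{"dp":[0.039,0.04,0],"rot":[0,0,-0.04],"grip":0.025},{"dp":[0.039,0.04,0],"rot":[0,0,-0.04],"grip":0.025},{"dp":[0.039,0.04,0],"rot":[0,0,-0.04],"grip":0.025},{"dp":[0.039,0.04,0],"rot":[0,0,-0.04],"grip":0.025},{"dp":[0.038,0.039,0],"rot":[0,0,-0.04],"grip":0.025},{"dp":[0,0,0],"rot":[0,0,0],"grip":0.025},{"dp":[0,0,0],"rot":[0,0,0],"grip":0.025}]'

```text
clock: 26.42
tcp_pos: [0.661, -0.0135, 0.1405]
orientation: [-3.104, -0.257, -0.027]
contact_force: [-0.6, -1.2, -1.0]
grip_width: 0.0366
```

Request:
send_rows --motion '[{"dp":[-0.004,-0.0075,0],"rot":[0,0,0.016],"grip":0.025},{"dp":[0,0,-0.05],"rot":[0,0,0],"grip":0.025},{"dp":[0,0,-0.045],"rot":[0,0,0],"grip":0.025},{"dp":[0,0,-0.01],"rot":[0,0,0],"grip":0.025},{"dp":[0,0,0],"rot":[0,0,0],"grip":0.025}]'

```text
clock: 27.05
tcp_pos: [0.6545, -0.0311, 0.0361]
orientation: [-3.107, -0.273, -0.03]
contact_force: [0.7, -0.0, -0.3]
grip_width: 0.0367
```

Request:
send_rows --motion '[{"dp":[0.0025,0.009,0],"rot":[0,0,0],"grip":0.025},{"dp":[0,0,-0.012],"rot":[0,0,0],"grip":0.025},{"dp":[0,0,-0.008],"rot":[0,0,0],"grip":0.025},{"dp":[0,0,0],"rot":[0,0,0],"grip":0.025}]'

```text
clock: 27.55
tcp_pos: [0.66, -0.0215, 0.0193]
orientation: [-3.107, -0.273, -0.04]
contact_force: [-0.1, 0.7, -1.2]
grip_width: 0.0369
```

Request:
send_rows --motion '[{"dp":[-0.003,0,-0.004],"rot":[0,0,0],"grip":0.025},{"dp":[0,0,-0.004],"rot":[0,0,0],"grip":0.025},{"dp":[0,0,0],"rot":[0,0,0],"grip":0.046},{"dp":[0,0,0],"rot":[0,0,0],"grip":0.046},{"dp":[0,0,0.03],"rot":[0,0,0],"grip":0.046},{"dp":[0,0,0.05],"rot":[0,0,0],"grip":0.046},{"dp":[0,0,0.05],"rot":[0,0,-0.1],"grip":0.07},{"dp":[-0.027,0.029,0],"rot":[0,0,-0.16],"grip":0.07},{"dp":[-0.027,0.029,0],"rot":[0,0,-0.16],"grip":0.07},{"dp":[-0.027,0.029,0],"rot":[0,0,-0.16],"grip":0.07},{"dp":[-0.027,0.029,0],"rot":[0,0,-0.16],"grip":0.07},{"dp":[-0.027,0.029,0],"rot":[0,0,-0.16],"grip":0.07},{"dp":[-0.027,0.029,0],"rot":[0,0,-0.16],"grip":0.07},{"dp":[-0.027,0.029,0],"rot":[0,0,-0.16],"grip":0.07},{"dp":[-0.027,0.029,0],"rot":[0,0,0],"grip":0.07},{"dp":[0,0,0],"rot":[0,0,0],"grip":0.07},{"dp":[0,0,0],"rot":[0,0,0],"grip":0.07}]'

```text
clock: 29.68
tcp_pos: [0.4361, 0.2167, 0.1495]
orientation: [-2.68, 1.62, -0.068]
contact_force: [-0.1, -0.4, 0.2]
grip_width: 0.0703
```

```bash
python3 - <<'E'
from m import *
f=grab("wrist","w9"); o=get_obs();r=o["orientation"];print(o["tcp_pos"],r,np.degrees(2*np.arctan2(r[1],r[0])),o["joints"],o["grip_width"])
for k,z in (("yellow",.012),):
  for c in blobs(f,k,amax=90000,amin=300):print(k,c[:,0].mean(0).round(),cv2.contourArea(c),rect(f,c,z))
E
```

```text
[0.43614524 0.21672714 0.14951562] [-2.67930534  1.61991409 -0.06789587] 297.6854938021758 [-0.75529512  0.25881865  0.16465693  2.10708738 -0.00980401  0.75194105
 -1.67712119] 0.07001235041994244
yellow [320. 225.] 4371.5 [440.  214.1  63.6  36.9  30. ]
```

View pics/w9.png

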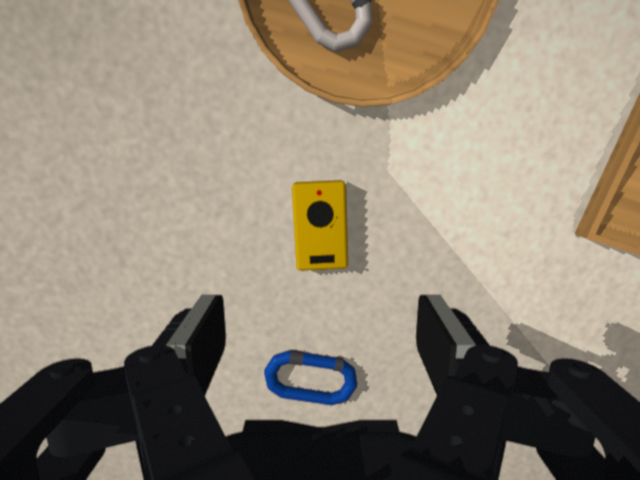

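The remote is at (320,225). The blue decoy at (311,378) is behind the finger line and clear of it.

Request:
send_rows --motion '[{"dp":[0.004,-0.0025,0],"rot":[0.022,0.037,0.04],"grip":0.07},{"dp":[0,0,-0.05],"rot":[0,0,0],"grip":0.07},{"dp":[0,0,-0.05],"rot":[0,0,0],"grip":0.065},{"dp":[0,0,-0.02],"rot":[0,0,0],"grip":0.06},{"dp":[0,0,0],"rot":[0,0,0],"grip":0.06}]'

```text
clock: 30.35
tcp_pos: [0.4464, 0.2098, 0.0277]
orientation: [-2.7, 1.576, -0.005]
contact_force: [-0.3, -0.2, 0.1]
grip_width: 0.0597
```

Request:
send_rows --motion '[{"dp":[-0.0065,0.0045,-0.008],"rot":[0,0,0],"grip":0.06},{"dp":[0,0,-0.01],"rot":[0,0,0],"grip":0.055},{"dp":[-0.001,0,-0.003],"rot":[0,0,0],"grip":0.055},{"dp":[0,0,-0.001],"rot":[0,0,0],"grip":0.055},{"dp":[0,0,0],"rot":[0,0,0],"grip":0.025},{"dp":[0,0,0],"rot":[0,0,0],"grip":0.025},{"dp":[0,0,0],"rot":[0,0,0],"grip":0.025},{"dp":[0,0,0],"rot":[0,0,0],"grip":0.025}]'

```text
clock: 31.35
tcp_pos: [0.4413, 0.2153, 0.0075]
orientation: [-2.694, 1.575, -0.01]
contact_force: [-0.6, -0.1, -1.1]
grip_width: 0.0363
```

Request:
send_rows --motion '[{"dp":[0,0,0.03],"rot":[0,0,0],"grip":0.025},{"dp":[0,0,0.05],"rot":[0,0,0],"grip":0.025},{"dp":[0,0,0.05],"rot":[0,0,0.1],"grip":0.025},{"dp":[0.018,-0.032,0],"rot":[0,0,0.162],"grip":0.025},{"dp":[0.018,-0.032,0],"rot":[0,0,0.162],"grip":0.025},{"dp":[0.018,-0.032,0],"rot":[0,0,0.162],"grip":0.025},{"dp":[0.018,-0.032,0],"rot":[0,0,0.162],"grip":0.025},{"dp":[0.018,-0.032,0],"rot":[0,0,0.162],"grip":0.025},{"dp":[0.018,-0.032,0],"rot":[0,0,0.162],"grip":0.025},{"dp":[0.018,-0.032,0],"rot":[0,0,0.162],"grip":0.025},{"dp":[0.016,-0.026,0],"rot":[0,0,0],"grip":0.025},{"dp":[0,0,0],"rot":[0,0,0],"grip":0.025},{"dp":[0,0,0],"rot":[0,0,0],"grip":0.025}]'

```text
clock: 32.98
tcp_pos: [0.5848, -0.0426, 0.1414]
orientation: [-3.101, -0.344, 0.008]
contact_force: [0.3, 1.3, 0.1]
grip_width: 0.0363
```

```bash
python3 - <<'E'
from m import *
f=grab("wrist","w10"); o=get_obs();r=o["orientation"];print(o["tcp_pos"],r,np.degrees(2*np.arctan2(r[1],r[0])),o["grip_width"])
for k,z in (("yellow",.019),("wood",.014)):
  for c in blobs(f,k,amax=90000,amin=300):print(k,c[:,0].mean(0).round(),cv2.contourArea(c),rect(f,c,z))
E
```

```text
[ 0.58477166 -0.04278446  0.1414537 ] [-3.10141342 -0.34449342  0.00823909] -347.3235607044762 0.0363217676460831
yellow [320. 309.] 15887.0 [ 597.6 -101.4  125.1   72.1  -77.2]
yellow [431. 221.] 5303.5 [655.2 -20.   64.4  39.3 -79.9]
wood [288. 414.] 1130.5 [ 593.5 -196.2   65.3   24.2  -13.8]
wood [376. 199.] 46623.0 [620.1 -29.7 170.  170.  -79.6]
```

View pics/w10.png

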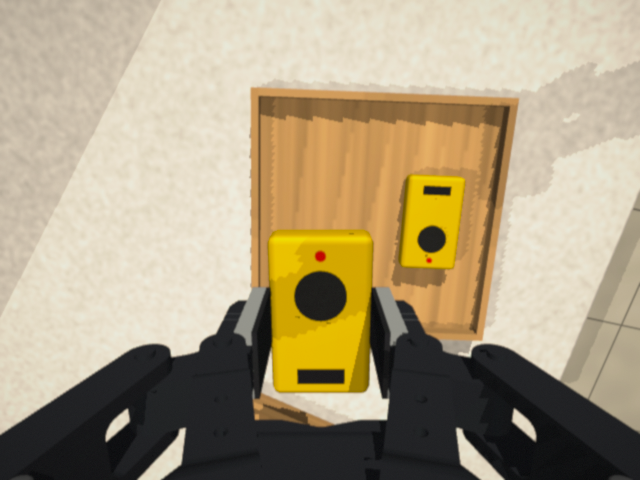

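Remote A lies flat in the tray at (432,222). B is held at (320,310). The tray is centred at (0.620, -0.030).

Request:
send_rows --motion '[{"dp":[-0.003,0.0065,0],"rot":[0,0,-0.04],"grip":0.025},{"dp":[0,0,-0.05],"rot":[0,0,0],"grip":0.025},{"dp":[0,0,-0.045],"rot":[0,0,0],"grip":0.025},{"dp":[0,0,-0.01],"rot":[0,0,0],"grip":0.025},{"dp":[0,0,0],"rot":[0,0,0],"grip":0.025}]'

```text
clock: 33.65
tcp_pos: [0.5816, -0.0295, 0.0366]
orientation: [-3.105, -0.293, 0.002]
contact_force: [0.3, -0.4, 0.7]
grip_width: 0.0366
```

Request:
send_rows --motion '[{"dp":[0.001,-0.0065,0],"rot":[0,0,0],"grip":0.025},{"dp":[0,0,-0.01],"rot":[0,0,0],"grip":0.025},{"dp":[0,0,-0.008],"rot":[0,0,0],"grip":0.025},{"dp":[0,0,0],"rot":[0,0,0],"grip":0.025}]'

```text
clock: 34.15
tcp_pos: [0.5854, -0.0365, 0.0215]
orientation: [-3.105, -0.292, -0.008]
contact_force: [0.8, -0.3, 0.3]
grip_width: 0.0364
```

Lower 9 mm, release, lift and move away from the views.

Request:
send_rows --motion '[{"dp":[-0.003,0,-0.005],"rot":[0,0,0],"grip":0.025},{"dp":[0,0,-0.004],"rot":[0,0,0],"grip":0.025},{"dp":[0,0,0],"rot":[0,0,0],"grip":0.046},{"dp":[0,0,0],"rot":[0,0,0],"grip":0.046},{"dp":[0,0,0.03],"rot":[0,0,0],"grip":0.046},{"dp":[0,0,0.05],"rot":[0,0,0],"grip":0.046},{"dp":[0,0,0.05],"rot":[0,0,0],"grip":0.05},{"dp":[0,0,0.06],"rot":[0,0,0],"grip":0.05},{"dp":[0,0,0.06],"rot":[0,0,0],"grip":0.05},{"dp":[-0.03,0,0.06],"rot":[0,0,0],"grip":0.05},{"dp":[-0.03,0,0.05],"rot":[0,0,0],"grip":0.05},{"dp":[0,0,0],"rot":[0,0,0],"grip":0.05},{"dp":[0,0,0],"rot":[0,0,0],"grip":0.05}]'

```text
clock: 35.78
tcp_pos: [0.5212, -0.0361, 0.3779]
orientation: [-3.105, -0.293, -0.012]
contact_force: [0.2, 0.2, -0.9]
grip_width: 0.0501
```

```bash
python3 - <<'E'
from m import *
f=grab("scene","s2");w=grab("wrist","w11");d=grab("side","d2"); o=get_obs();print(o["tcp_pos"],o["clock"])
a=f["img"][100:420,80:560];a=cv2.resize(a,None,fx=1.3,fy=1.3)
b=cv2.resize(w["img"],None,fx=.5,fy=.5);print(a.shape)
c=d["img"][150:450,190:420]
H=600;out=np.zeros((600,800,3),np.uint8);a=cv2.resize(f["img"][120:400,60:500],(500,318));out[:318,:500]=a
out[318:318+240,:320]=b; out[:391,500:800]=cv2.resize(c,(300,391))
cv2.imwrite("pics/final.png",out[...,::-1])
for n,q in(("scene",f),("wrist",w),("side",d)):
  for k,z in(("yellow",.017),):
    for c in blobs(q,k):print(n,k,rect(q,c,z))
e=load("side0")
for n,q in(("before",e),("after",d)):
    for c in blobs(q,"grey",300):
        r=rect(q,c,.07)
        if r[2]<260 and r[0]<900: print(n,c[:,0].mean(0).round(),r)
print("tiffin diff scene",np.abs(load("scene0")["img"][300:410,85:165].astype(int)-f["img"][300:410,85:165]).mean(), "jar diff",np.abs(e["img"][375:440,210:265].astype(int)-d["img"][375:440,210:265]).mean())
E
```

```text
[ 0.52130328 -0.03609015  0.3769886 ] 35.925
(416, 624, 3)
scene yellow [655.6 -21.7  69.7  38.4 -81.5]
scene yellow [581.4 -38.1  69.2  39.  -77.5]
wrist yellow [582.3 -37.8  64.4  38.5 -79.3]
wrist yellow [655.5 -20.2  64.4  39.8 -79.7]
side yellow [654.3 -12.3  76.5  37.3 -80.4]
side yellow [581.2 -29.9  75.5  37.7 -78.8]
before [240. 409.] [594.8 536.9  98.7  74.3 -75.2]
before [552.  93.] [-326.8 -829.3  205.3   88.5   84.9]
after [236. 410.] [594.7 537.8 104.5  76.7 -60.6]
tiffin diff scene 3.8252651515151515 jar diff 7.310675990675991
```

View pics/final.png

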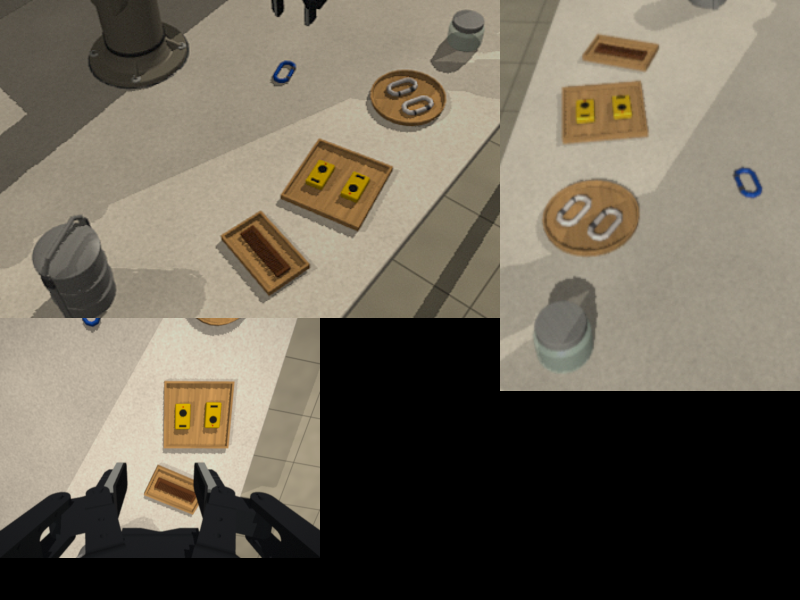

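The composite shows all five things flat inside their trays, with the tiffin, jar and blue decoy where they were. I'll check the comb numerically, then hand in.

```bash
python3 - <<'E'
from m import *
ok=[]
for n in("s2","d2"):
    f=load(n)
    h=cv2.cvtColor(f["img"],cv2.COLOR_RGB2HSV);m=((h[...,0]<14)&(h[...,1]>90)&(h[...,2]<95)).astype(np.uint8)
    u,v=proj(f,(.6097,-.2447,.01)).astype(int);k=np.zeros_like(m);k[v-40:v+40,u-45:u+45]=1
    c=max(cv2.findContours(m*k,0,1)[0],key=cv2.contourArea);r=rect(f,c,.013);print(n,r)
    t=np.radians(-13.8);d=(r[:2]-[609.7,-244.7])@[np.cos(t),np.sin(t)];print(d);ok.append(abs(d)<10)
if all(ok): print(hand_in())
E
```

```text
s2 [ 609.3 -245.6  119.7   32.2  -14.2]
-0.17377360014321858
d2 [ 607.8 -236.   116.1   34.   -13.3]
-3.9203962127620477
the job is handed in; nothing more can be done
None
```

All five things are in their trays and the job is handed in, at about 36 s of the 128 s allowed. `hand_in()` gave no verdict.

- **Comb:** it lies in the long tray, 0 to 4 mm off centre along its length. Across, the side view reads about 8 mm off and the scene view about 1 mm, both within the 30 mm allowed.
- **Remotes:** both lie button up in the square tray, about 36 to 39 mm either side of its centre. The two remotes are clear of each other and of the walls.
- **Carabiners:** both lie in the round dish, about 33 mm either side of its centre by the arm position at release. I did not re-measure them after release, but the last pictures show them lying clear of each other and of the rim.
- **Flatness:** everything looked flat in the last scene, side and wrist pictures. I did not measure the final heights or tilts.
- **Bystanders:** the jar measured within 1 mm of where it was. The tiffin shows no visible change in the pictures. The blue carabiner was left alone.

**Disagreements:**
- The side camera reads positions in y about 8 to 10 mm higher than the other views, probably because it sees the sides of things, so I went by the wrist camera.
- The grip opening read about 1.7 mm less than the given widths on every grasp.
- My first grasp of a carabiner was too high; I lowered and regripped it before lifting.

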